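Phone out of the time-out tub and into the charging rack

ROBOT

A 6-joint arm with a two-finger parallel gripper is mounted at the origin on the work surface. World frame = base frame: x ahead of the robot, y to its left, z up, the work surface at z = 0. Lengths are in m, angles in rad, forces in N, time in s.
With the tool pointing down it reaches from about 0.375 to 0.975 m from the base axis. Payload 3.8 kg.
Tool frame: the origin (TCP) lies at the very end of the fingers, on their centre line; the grasp point (between the pads) lies 19 mm behind it; z points along the fingers, y is the line along which they close (so a half turn about z gives the same grasp; the last joint's range is limited). The gripper opens to 85 mm and grips with 20 to 120 N. Pads are 22 mm wide; open, the fingers measure 114 mm over their backs; the gripper's body (76 mm by 85 mm) begins 54 mm behind the grasp point. The pads swing forward as they close: fully open they stand 13 mm farther back than shut.
Start: joints at [-1.348, 0.264, 1.604, -0, 1.274, -0.037], TCP at [0.173, -0.652, 0.231] pointing down, gripper open.
Joint ranges: [-2.63, 2.63], [-0.94, 2.18], [0.31, 2.57], [-1.31, 4.45], [0, 2.66], [-2.55, 2.55]. Speed limits (rad/s): [2.57, 2.57, 3.14, 3.14, 3.14, 3.14].

INTERFACE

Orientations are given as a rotation vector (axis times angle).
In Python, from workcell import bot, vision gives the robot as it stands. The module is installed in compiled form; this text tells all that it offers.
- The arm moves only by the tool play_rows, never from a script. Its argument "moves" is a list that holds one entry, the list of rows, each a list of 7 numbers: the turn, a rotation vector about the tool's x, y, z as a fraction of full scale, then the shift along the tool's x, y, z as a fraction of full scale, then the finger opening in mm, from 0 to 85.4. In form: [[[ax, ay, az, x, y, z, jaw], ...]]. A call has 1 to 5 rows; each row shifts and turns the commanded pose from where the row before left it, along the tool's axes as they then stand; what a row does not reach is not made up. Full scale, the value 1, is 0.1 m for a shift and 0.5 rad for a turn. A row lasts 1/12 s, in which the tool goes at most 41.7 mm and 7.16 degrees, less where a joint would pass 70% of its speed; a pose out of reach is approached as far as the arm can. A call with a number of a shift or a turn outside -1 to 1 is refused whole. A call with a gripper value outside its range is refused whole. The fingers move at their own pace and stop on an object; "newtons" is the grip in N (left out, the last holds). Time passes only in rows, so rows that do not move let the fingers close. It gives the time, the measured TCP pose, the force, the opening and the grip force at its end, in the units of the state.
- bot.read_state(): the state, without advancing time (a new reading comes with each control period).
- vision.read_camera(name): name is "scene" or "top" or "wrist"; returns a dict with "image" (384x512x3 uint8, red, green, blue), "depth" (384x512 float32, m along the optical axis (not along the pixel's ray), 0 where there is no reading), "K" (3x3 intrinsics, pixels), "dist" ([k1, k2, p1, p2, k3] as OpenCV has them; the pictures are not rectified), "R" (3x3) and "t" (3): a world point X has camera coordinates R X + t. Camera axes: x right, y down, z forward; pixel columns grow to the right and rows downward; lengths in m; the calibration is good to about 2 mm. A picture is of the moment at which its call begins.
- bot.finish_job(): hands the job in; it is judged then, once.
The state is a dict: "time": time; "q": joint angles; "joint_vel": joint speeds; "joint_torque": joint torques, N m; "tool_pos": TCP position; "tcp_rot": TCP orientation; "wrist_force": force on the tool from outside, world axes, zero at the start; "torque": the same for the moment, N m; "width": opening from 0.0 (shut) to 1.0 (fully open); "grip_force": force on a finger pad.
Only numpy, scipy, OpenCV 4.12 (cv2) and the standard library are available. Lean on these libraries where they do the work, as an engineer would, in place of code of your own. Each camera call takes 0.05 s, during which the arm holds its last target. There are 200 camera calls.

TASK

Study time is over: take the loose pink lid off the white tub and set it down gently, flat and tab up, in the middle of the grey mat. Then lift the yellow phone out of the tub and stand it upright on its long edge, centred in the free slot of the charging rack (the one with the green strip), lowering it gently to the slot's floor before letting go. Leave the power bank, compact, mouse and cup where they are.

Things in the scene. Friction and masses are not known exactly. Their poses are not given: they have to be found in the camera images.
- tub: White open-topped tub, fixed: outside 178 (x) x 138 (y) x 91 mm high, walls 4 mm. Origin: centre of underside, z up. Inside, a cream sloping rest holds the phone on its long edge, leaning 16 degrees towards the tub's -y side; the rest's back plate reaches half-way up, so the phone's upper 30 mm are clear on both faces. Phone's top edge: 7 mm below the rim, near the middle of the width.
- lid: Loose pink lid on the tub's rim: plate 184 (x) x 144 (y) x 4 mm, under it a plug ring 166 x 126 mm outside, 8 mm deep, 2 mm play in the rim. Origin: centre of the plug ring's lower edge; plate top at z = 12 mm; z up out of the lid, x along its long side. White upright tab near its -x (near) end. Origin 83 mm above the desk on the tub, 3 mm when lying on the mat.
- lid_tab (a point): Point on top of the lid's white grip tab (centre). The tab is 10 mm thick along the lid's x, 44 mm wide along its y and stands 28 mm above the plate; it is centred 76 mm from the lid's middle towards -x. Pinch it across its thickness from above.
- mat: Thin grey fabric mat fixed on the desk, 230 (x) x 190 (y) x 3 mm. Origin: centre of its underside.
- phone: Phone in a yellow case with a black screen, 144 (x, long side) x 9 (y, thickness) x 72 mm (z). Origin: middle of its lower long edge face; z points up along the phone's plane to its upper long edge, y is the normal of its screen. At the start it is inside the closed tub, leaning on the rest.
- phone_center (a point): Centre of the phone, 36 mm above its origin along its z.
- rack: Charging rack, fixed: white base plate 160 (x) x 150 (y) x 8 mm with three slots running along x, at y = -46, 0 and +46 mm. Each is a 13 mm gap between two grey walls 100 mm long, 4 mm thick, rising 24 mm above the base plate, open at both ends. Origin: centre of the underside. Two slots are taken.
- dock: The free slot, marked by a bright green strip (150 x 11 mm) on its floor; it may be any of the three. Origin: centre of the slot's floor, 8 mm above the desk; x runs along the slot, y across it, z up.
- powerbank: Black power bank, 100 x 11 x 42 mm, standing on edge in a slot of the rack. Origin: centre of its underside. Leave alone.
- compact: Lilac make-up compact with a brass seam, 85 x 10 x 40 mm, standing on edge in a slot of the rack. Origin: centre of its underside. Leave alone.
- mouse: Black computer mouse, 105 x 60 x 31 mm, on the desk beyond the mat. Origin: centre of its underside. Leave alone.
- cup: White mug, 76 mm across, 90 mm high, on the desk beyond the mat. Origin: centre of its underside. Leave alone.
Mind the look-alikes: they are no part of the job. Leave any black or purple look-alike of the lid alone.

How it is judged:
On the way, in this order (a step that is already met when the one before it is completed fails the run):
1. the lid is lowered over the middle of the mat, to less than 25 mm above the desk, while the fingers still hold it (horizontal distance between lid and mat below 0.06 m and height (world z) of lid below 0.025 m and angle between lid's own z axis and vertical below 0.25 rad and contact force between the fingers and lid above 1 N), for 0.1 s.
2. the lid lies flat, tab up, in the middle of the mat and the fingers have let go of it (horizontal distance between lid and mat below 0.06 m and height (world z) of lid below 0.012 m and angle between lid's own z axis and vertical below 0.1 rad and contact force between the fingers and lid below 0.1 N), for 0.2 s.
3. the phone stands on its long edge on the floor of the green slot (at most 6 mm above it) while the fingers still hold it (x of phone_center in the frame of dock between -0.03 and 0.03 m and y of phone_center in the frame of dock between -0.009 and 0.009 m and z of phone_center in the frame of dock between 0.03 and 0.042 m and angle between the x axis of phone and the x axis of dock, either way round below 0.12 rad and angle between the z axis of phone and the z axis of dock, either way round below 0.22 rad and contact force between the fingers and phone above 1 N), for 0.1 s.
At the end, for the whole second after the job is handed in: Lid flat (0.1 rad), tab up, origin under 12 mm high, within 60 mm of the mat's middle. Phone on a long edge in the green slot: centre within 30 mm along, 9 mm across, 30-42 mm above its floor; long side within 0.12 rad of the slot, lean under 0.22 rad. Both at rest (horizontal distance between lid and mat below 0.06 m and height (world z) of lid below 0.012 m and angle between lid's own z axis and vertical below 0.1 rad and x of phone_center in the frame of dock between -0.03 and 0.03 m and y of phone_center in the frame of dock between -0.009 and 0.009 m and z of phone_center in the frame of dock between 0.03 and 0.042 m and angle between the x axis of phone and the x axis of dock, either way round below 0.12 rad and angle between the z axis of phone and the z axis of dock, either way round below 0.22 rad and linear speed of each of lid, phone below 0.02 m/s); the robot touches nothing.
It fails at once if the powerbank is moved more than 20 mm or tipped (distance of powerbank from where it was at the start of the episode above 0.02 m or angle between powerbank's own z axis and vertical above 0.4 rad).
It fails at once if the compact is moved more than 20 mm or tipped (distance of compact from where it was at the start of the episode above 0.02 m or angle between compact's own z axis and vertical above 0.4 rad).
It fails at once if the mouse is moved more than 20 mm or tipped (distance of mouse from where it was at the start of the episode above 0.02 m or angle between mouse's own z axis and vertical above 0.4 rad).
It fails at once if the cup is moved more than 20 mm or tipped (distance of cup from where it was at the start of the episode above 0.02 m or angle between cup's own z axis and vertical above 0.4 rad).
It also fails if it takes over 61 s, if anything falls off the work surface, if the arm or the gripper's body presses on something with over 40 N, if the wrist force passes 120 N, or if a joint passes its speed limit or range.

## Working session

There is one attempt and no reset: what is moved stays moved. The work goes in short steps, Python scripts to look and compute and a tool call to move; the robot and the scene stay as the last step left them, time stands still between calls to the robot, and variables do not carry over. Pictures are saved under pics/ and viewed, at most 10 in all, crops included, and the job is handed in when it is done.

Besides the shell and the picture viewer there is one more tool, called after ">>>" as a command line: name --argument value ..., lists and objects as JSON in quotes. play_rows: Moves the arm, as the interface text tells. Its arguments: {"type":"object","properties":{"moves":{"type":"array","items":{"type":"array","items":{"type":"array","items":{"type":"number"}}}},"newtons":{"type":"number"}},"required":["moves"]}

```bash
mkdir -p pics; cat > h.py <<'E'
import numpy as np, cv2
from workcell import bot, vision
from scipy.spatial.transform import Rotation as Ro
def cam(n):
    return vision.read_camera(n)
def pts(c):
    """world point per pixel from depth"""
    h,w=c["depth"].shape
    uv=np.stack(np.meshgrid(np.arange(w),np.arange(h)),-1).reshape(-1,1,2).astype(np.float64)
    n=cv2.undistortPoints(uv,c["K"],c["dist"]).reshape(h,w,2)
    d=c["depth"].astype(float)
    X=np.dstack([n*d[...,None],d])
    return (X-c["t"])@c["R"]
def save(n,im): cv2.imwrite(f"pics/{n}.png",im[...,::-1])
E
python3 - <<'E'
from h import *
a=cam("scene");b=cam("top");
save("s0",a["image"]);save("t0",b["image"])
s=bot.read_state();print(s["time"],s["tool_pos"],s["tcp_rot"],s["width"])
np.savez("c0.npz",**{"a"+k:v for k,v in a.items()},**{"b"+k:v for k,v in b.items()})
print(b["R"],b["t"],b["K"])
E
```

```text
0.1 [ 0.1732358  -0.6516795   0.23004426] [-3.11303836e+00 -4.06646191e-01  3.47393734e-04] 1.000594486908892
[[-1.64729581e-02 -9.99863967e-01  8.30727207e-04]
 [-9.92024413e-01  1.62399487e-02 -1.24995313e-01]
 [ 1.24964819e-01 -2.88314423e-03 -9.92156984e-01]] [-0.06923685  0.54598654  1.31143933] [[415.7715537    0.         261.08187895]
 [  0.         415.7715537  187.6978747 ]
 [  0.           0.           1.        ]]
```

View pics/s0.png

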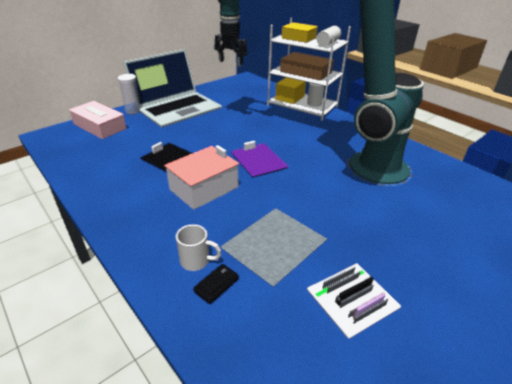

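View pics/t0.png

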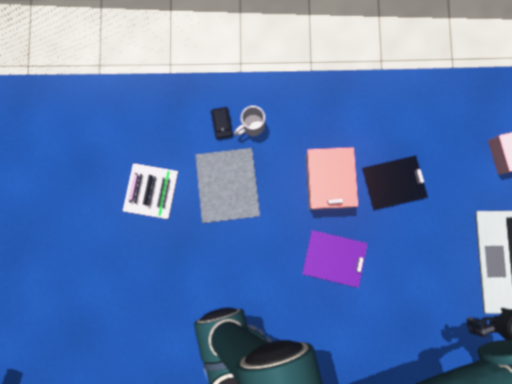

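The top view shows the pink lid around (332,180) with its tab at (335,203). The mat is at (227,185), the rack at (150,190) with the green strip at (164,193), and the purple and black decoys lie beside the tub.

```bash
cat > m.py <<'E'
from h import *
z=np.load("c0.npz")
b={k[1:]:z[k] for k in z if k[0]=="b"}
P=pts(b); im=b["image"]; hsv=cv2.cvtColor(im,cv2.COLOR_RGB2HSV)
H,S,V=[hsv[...,i].astype(int) for i in range(3)]
def onplane(uv,zp):
    n=cv2.undistortPoints(np.float64(uv).reshape(-1,1,2),b["K"],b["dist"]).reshape(-1,2)
    d=np.c_[n,np.ones(len(n))]@b["R"]; o=-b["R"].T@b["t"]
    return o+d*((zp-o[2])/d[:,2])[:,None]
def roi(x0,y0,x1,y1):
    m=np.zeros(H.shape,bool); m[y0:y1,x0:x1]=True; return m
def rep(n,m,zp):
    m=cv2.morphologyEx(m.astype(np.uint8),cv2.MORPH_OPEN,np.ones((2,2)))
    c=max(cv2.findContours(m,cv2.RETR_EXTERNAL,cv2.CHAIN_APPROX_NONE)[0],key=cv2.contourArea)
    Q=onplane(c,zp)[:,:2]
    (cx,cy),sz,an=cv2.minAreaRect((Q*1000).astype(np.float32))
    D=P[(m>0)&(b["depth"]>0)]
    print(n,"centre",round(cx,1),round(cy,1),"size",np.round(sz,1),"ang",round(an,2),"depthz med",np.round(np.median(D,axis=0)*1000,1), m.sum())
rep("lid",roi(295,135,365,218)&(S>70)&((H<15)|(H>165)),.095)
rep("tab",roi(322,195,350,210)&(S<60)&(V>170),.123)
rep("mat",roi(185,140,270,230)&(S<90)&(V<200)&(V>60),.003)
rep("rack",roi(110,150,190,230)&((S<100)|((H>40)&(H<80))),.008)
rep("green",roi(150,160,180,225)&(H>45)&(H<80)&(S>120),.008)
E
python3 m.py
```

```text
lid centre 559.5 -309.2 size [180.2 125.8] ang 1.39 depthz med [ 540.8 -352.5   95.8] 631
tab centre 488.1 -303.9 size [45.3 15.1] ang 89.08 depthz med [ 489.  -304.9  121.7] 83
mat centre 557.7 31.6 size [229.3 190.2] ang 5.78 depthz med [555.6  31.3   3.6] 3931
rack centre 541.5 283.6 size [155.4 164.9] ang 79.12 depthz med [539.2 280.3   9.4] 2360
green centre 533.1 242.0 size [  8.8 107.7] ang 79.81 depthz med [534.4 238.2  28.5] 82
```

```bash
cat >> m.py <<'E'
print("---")
z=P[...,2]
rep("lid-depth",roi(295,135,365,218)&(z>.085)&(z<.105)|roi(322,195,350,212)&(z>.085),.095)
rep("lid-col",roi(295,135,365,218)&(((H<100)|(H>125))|(S<60)),.095)
m=roi(150,160,185,225)&(H>45)&(H<80)&(S>100)
D=onplane(np.argwhere(m)[:,::-1],.008)[:,:2]
u,s,vt=np.linalg.svd(D-D.mean(0)); t=(D-D.mean(0))@vt[0]
print("green",m.sum(),D.mean(0),vt[0],np.degrees(np.arctan2(*vt[0][::-1])),t.min(),t.max(),"mid",D.mean(0)+vt[0]*(t.min()+t.max())/2)
m=roi(110,150,190,230)&(((S<100)&(V>150)))
c=np.vstack(cv2.findContours(m.astype(np.uint8),cv2.RETR_EXTERNAL,cv2.CHAIN_APPROX_NONE)[0])
print("rack",cv2.minAreaRect((onplane(c,.008)[:,:2]*1000).astype(np.float32)))
E
python3 m.py | sed '1,/---/d'
```

```text
lid-depth centre 563.8 -302.6 size [183.6 143.6] ang 1.55 depthz med [ 562.9 -301.9   96.3] 2724
lid-col centre 561.9 -300.2 size [191.4 152.2] ang 1.58 depthz med [ 560.5 -300.4   96.1] 3000
green 114 [0.53569759 0.24480366] [-0.98265389  0.18544901] 169.31268829514622 -0.07152924975092415 0.06978546785547396 mid [0.53655436 0.24464196]
rack ((544.8574829101562, 286.87347412109375), (155.48880004882812, 165.00277709960938), 79.11695861816406)
```

```bash
cat > plan.py <<'E'
from h import *
import sys
def target_R(yaw,lean=0):
    """yaw: world direction (deg) of tool x; lean (deg): turn about tool x"""
    return Ro.from_euler("z",yaw,degrees=True)*Ro.from_euler("x",180+lean,degrees=True)
def plan(pos,yaw,lean=0,n=None):
    s=bot.read_state(); p=np.array(s["tool_pos"]); R=Ro.from_rotvec(s["tcp_rot"])
    T=target_R(yaw,lean); dv=(R.inv()*T).as_rotvec(); d=np.array(pos)-p
    need=max(np.linalg.norm(d)/.0405,np.linalg.norm(dv)/.123,1)
    n=n or int(np.ceil(need))
    print("t",round(s["time"],2),"pos",np.round(p*1000,1),"tilt/dv deg",np.round(np.degrees(dv),2),"F",np.round(s["wrist_force"],1),"w",round(s["width"],3),"g",round(s["grip_force"],1),"rows",n)
    rows=[]
    for i in range(n):
        Ri=R*Ro.from_rotvec(dv*i/n)
        rows.append(np.round(np.r_[dv/n/.5,Ri.inv().apply(d/n)/.1],3).tolist())
    for r in rows: print(r)
if __name__=="__main__":
    a=[float(x) for x in sys.argv[1:]]
    plan(a[:3],a[3],a[4] if len(a)>4 else 0)
E
python3 plan.py .488 -.3046 .20 91.5
```

```text
t 0.1 pos [ 173.2 -651.7  230. ] tilt/dv deg [ -0.1   -0.08 -76.62] F [ 0.4  0.3 -0.4] w 1.001 g 0.0 rows 12
[-0.0, -0.0, -0.223, 0.328, -0.212, 0.026]
[-0.0, -0.0, -0.223, 0.349, -0.174, 0.025]
[-0.0, -0.0, -0.223, 0.367, -0.134, 0.025]
[-0.0, -0.0, -0.223, 0.379, -0.093, 0.025]
[-0.0, -0.0, -0.223, 0.387, -0.05, 0.025]
[-0.0, -0.0, -0.223, 0.39, -0.007, 0.025]
[-0.0, -0.0, -0.223, 0.389, 0.037, 0.025]
[-0.0, -0.0, -0.223, 0.382, 0.08, 0.025]
[-0.0, -0.0, -0.223, 0.371, 0.122, 0.025]
[-0.0, -0.0, -0.223, 0.355, 0.162, 0.025]
[-0.0, -0.0, -0.223, 0.335, 0.201, 0.025]
[-0.0, -0.0, -0.223, 0.311, 0.237, 0.025]
```

>>> play_rows --moves '[[[0,0,-0.22,0.33,-0.21,0.025,85],[0,0,-0.22,0.35,-0.17,0.025,60],[0,0,-0.22,0.37,-0.13,0.025,40],[0,0,-0.22,0.38,-0.09,0.025,40],[0,0,-0.22,0.39,-0.05,0.025,40]]]' --newtons 80

```text
time: 0.52
tool_pos: [0.307, -0.5072, 0.218]
tcp_rot: [-2.884, -1.244, -0.0]
wrist_force: [0.3, 0.2, -0.4]
width: 0.471
grip_force: 0.0
```

>>> play_rows --moves '[[[0,0,-0.22,0.39,-0.01,0.025,40],[0,0,-0.22,0.39,0.04,0.025,40],[0,0,-0.22,0.38,0.08,0.025,40],[0,0,-0.22,0.37,0.12,0.025,40],[0,0,-0.22,0.36,0.16,0.025,40]]]'

```text
time: 0.93
tool_pos: [0.4394, -0.3634, 0.2058]
tcp_rot: [-2.437, -1.981, 0.0]
wrist_force: [0.3, -0.9, 0.2]
width: 0.473
grip_force: 0.0
```

```bash
python3 plan.py .488 -.3046 .16 91.5
```

```text
t 0.93 pos [ 439.4 -363.4  205.8] tilt/dv deg [ -0.03  -0.02 -13.29] F [ 0.3 -0.9  0.2] w 0.473 g 0.0 rows 3
[-0.0, -0.0, -0.155, 0.225, 0.119, 0.153]
[-0.0, -0.0, -0.155, 0.215, 0.136, 0.153]
[-0.0, -0.0, -0.155, 0.204, 0.152, 0.153]
```

>>> play_rows --moves '[[[0,0,-0.155,0.225,0.12,0.155,40],[0,0,-0.155,0.215,0.135,0.155,40],[0,0,-0.155,0.205,0.15,0.155,40],[0,0,0,0,0,0,40]]]'

```text
time: 1.27
tool_pos: [0.4875, -0.3016, 0.1556]
tcp_rot: [-2.186, -2.247, -0.001]
wrist_force: [-0.6, 0.7, -0.5]
width: 0.47
grip_force: 0.0
```

```bash
python3 plan.py .488 -.3046 .100 91.5; python3 - <<'E'
from h import *
c=cam("wrist"); save("w1",c["image"]); P=pts(c); im=c["image"]
hsv=cv2.cvtColor(im,cv2.COLOR_RGB2HSV)
m=(P[...,2]>.118)&(P[...,2]<.13)&(hsv[...,1]<60)&(hsv[...,2]>150)&(abs(P[...,0]-.488)<.03)&(abs(P[...,1]+.304)<.05)
n,l,st,ce=cv2.connectedComponentsWithStats(m.astype(np.uint8)); 
k=1+st[1:,4].argmax(); D=P[l==k]; print(st[k],D.mean(0),np.percentile(D,[2,98],axis=0)); print(cv2.minAreaRect((D[:,:2]*1000).astype(np.float32)))
E
```

```text
t 1.27 pos [ 487.5 -301.6  155.6] tilt/dv deg [-0.25 -0.32  0.09] F [-0.6  0.7 -0.5] w 0.47 g 0.0 rows 2
[-0.004, -0.006, 0.002, -0.017, 0.003, 0.278]
[-0.004, -0.006, 0.002, -0.016, 0.003, 0.278]
[ 252  177   18   74 1248] [ 0.49123386 -0.29525852  0.12114217] [[ 0.48637742 -0.31697882  0.11919252]
 [ 0.49594497 -0.27556649  0.12243177]]
((491.36431884765625, -296.5816345214844), (9.734478950500488, 43.66984558105469), 1.434241533279419)
```

View pics/w1.png

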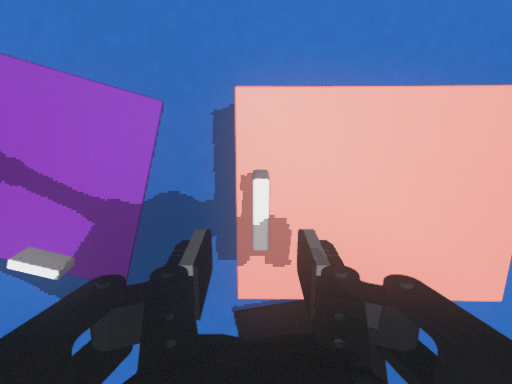

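The wrist view shows the tab at about (261,205), between the open fingers. I'll go down and pinch it.

>>> play_rows --moves '[[[0,0,0,0,0.02,0.27,40],[0,0,0,0,0,0.26,40],[0,0,0,0,0,0,5],[0,0,0,0,0,0,0],[0,0,0,0,0,0,0]]]' --newtons 80

```text
time: 1.73
tool_pos: [0.4897, -0.3076, 0.108]
tcp_rot: [2.198, 2.243, 0.0]
wrist_force: [0.2, -0.1, -0.2]
width: 0.093
grip_force: 80.4
```

>>> play_rows --moves '[[[0,0,0,0,0,0,0],[0,0,0,0,0,0,0]]]'

```text
time: 1.9
tool_pos: [0.4903, -0.3076, 0.1086]
tcp_rot: [2.196, 2.242, 0.001]
wrist_force: [0.4, -0.6, -1.0]
width: 0.094
grip_force: 80.5
```

>>> play_rows --moves '[[[0,0,0,0,0,-0.1,0],[0,0,0,0,0,-0.15,0],[0,0,0,0,0,-0.2,0],[0,0,0,0,0,-0.2,0],[0,0,0,0,0,-0.2,0]]]'

```text
time: 2.32
tool_pos: [0.4896, -0.3067, 0.1941]
tcp_rot: [2.197, 2.244, 0.0]
wrist_force: [0.3, 0.1, -1.4]
width: 0.091
grip_force: 80.5
```

>>> play_rows --moves '[[[0,0,0,0.1,0,0,0],[0,0,0,0.2,0,0,0],[0,0,0,0.25,0,0,0],[0,0,0,0.25,0,0,0],[0,0,0,0.25,0,0,0]]]'

```text
time: 2.73
tool_pos: [0.4866, -0.1999, 0.1915]
tcp_rot: [-2.198, -2.244, -0.0]
wrist_force: [1.3, -0.0, -1.4]
width: 0.096
grip_force: 80.5
```

```bash
python3 - <<'E'
from h import *
c=cam("wrist"); save("w2",c["image"]); c=cam("top"); save("t2",c["image"]); s=bot.read_state();print(s["tool_pos"],s["wrist_force"],s["torque"],s["width"],s["grip_force"])
E
python3 plan.py .482 .03 .18 91.5 | head -3
python3 -c "
import cv2,numpy as np
cv2.imwrite('pics/c2.png',np.hstack([cv2.imread('pics/w2.png')[:,::1],cv2.imread('pics/t2.png')[100:484,100:380]])[:, :800])"
```

```text
[ 0.48630138 -0.19774993  0.19122071] [ 0.46654586 -0.89750523 -0.37484926] [0.03390646 0.10310049 0.04458084] 0.09103674989439384 80.49795627593994
t 2.83 pos [ 486.3 -197.7  191.2] tilt/dv deg [-0.06 -0.13 -0.11] F [ 0.5 -0.9 -0.4] w 0.091 g 80.5 rows 6
[-0.0, -0.001, -0.001, 0.38, 0.002, 0.02]
[-0.0, -0.001, -0.001, 0.38, 0.002, 0.019]Traceback (most recent call last):
  File "<string>", line 3, in <module>
    cv2.imwrite('pics/c2.png',np.hstack([cv2.imread('pics/w2.png')[:,::1],cv2.imread('pics/t2.png')[100:484,100:380]])[:, :800])
                              ~~~~~~~~~^^^^^^^^^^^^^^^^^^^^^^^^^^^^^^^^^^^^^^^^^^^^^^^^^^^^^^^^^^^^^^^^^^^^^^^^^^^^^^^
    return _nx.concatenate(arrs, 1, dtype=dtype, casting=casting)
           ~~~~~~~~~~~~~~~^^^^^^^^^^^^^^^^^^^^^^^^^^^^^^^^^^^^^^^
ValueError: all the input array dimensions except for the concatenation axis must match exactly, but along dimension 0, the array at index 0 has size 384 and the array at index 1 has size 284
```

View pics/w2.png

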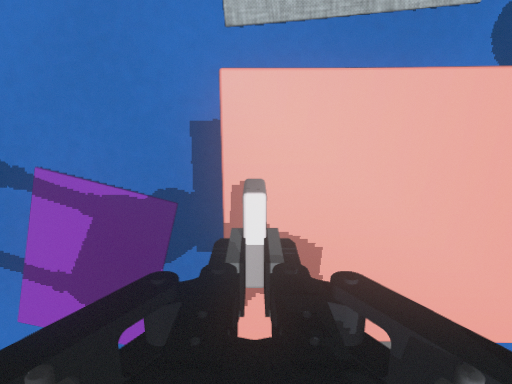

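>>> play_rows --moves '[[[0,0,0,0.38,0,0,0],[0,0,0,0.38,0,0,0],[0,0,0,0.38,0,0,0],[0,0,0,0.38,0,0,0],[0,0,0,0.35,0,0,0]]]'

```text
time: 3.25
tool_pos: [0.4827, -0.013, 0.1917]
tcp_rot: [2.198, 2.245, 0.0]
wrist_force: [1.1, -0.2, -0.2]
width: 0.092
grip_force: 80.5
```

>>> play_rows --moves '[[[0,0,0,0.2,0,0.05,0],[0,0,0,0.1,0,0.1,0],[0,0,0,0,0,0.1,0],[0,0,0,0,0,0,0],[0,0,0,0,0,0,0]]]'

```text
time: 3.67
tool_pos: [0.4815, 0.0143, 0.1653]
tcp_rot: [-2.197, -2.243, 0.004]
wrist_force: [-0.3, -0.4, -0.9]
width: 0.089
grip_force: 80.4
```

```bash
cat > lid.py <<'E'
from h import *
s=bot.read_state()
for n in ("top","wrist"):
    c=cam(n); P=pts(c); hsv=cv2.cvtColor(c["image"],cv2.COLOR_RGB2HSV); H,S,V=[hsv[...,i] for i in range(3)]
    m=((H<12)|(H>168))&(S>70)&(V>90)&(c["depth"]>0)&(abs(P[...,0]-.56)<.2)&(abs(P[...,1]-.03)<.2)
    nn,l,st,ce=cv2.connectedComponentsWithStats(m.astype(np.uint8)); k=1+st[1:,4].argmax(); D=P[l==k]
    A=np.c_[D[:,:2]-D[:,:2].mean(0),np.ones(len(D))]; co=np.linalg.lstsq(A,D[:,2],rcond=None)[0]
    print(n,"slope x,y",np.round(co,4),cv2.minAreaRect((D[:,:2]*1000).astype(np.float32)), D.min(0),D.max(0))
print(s["tool_pos"],s["wrist_force"],s["width"])
E
python3 lid.py
```

```text
top slope x,y [ 0.711  25.6057  0.5188] ((481.45068359375, -54.93388366699219), (1.3759877681732178, 15.89198112487793), 88.35218811035156) [ 0.47352343 -0.05578049  0.49985742] [ 0.48937626 -0.05416692  0.53659475]
wrist slope x,y [-0.0035 -0.0017  0.1519] ((537.5338745117188, 26.557472229003906), (142.83224487304688, 176.0948944091797), 89.92582702636719) [ 0.44957897 -0.04497257 -0.00051707] [0.62548885 0.09808752 0.24121208]
[0.48154538 0.01431249 0.16525258] [-0.33039041 -0.41150137 -0.89728681] 0.08869609755179361
```

>>> play_rows --moves '[[[0,0,0,0.05,0,0.2,0],[0,0,0,0,0,0.3,0],[0,0,0,0,0,0.3,0],[0,0,0,0,0,0.25,0],[0,0,0,0,0,0.15,0]]]'

```text
time: 4.18
tool_pos: [0.4811, 0.0192, 0.0444]
tcp_rot: [-2.198, -2.242, 0.004]
wrist_force: [0.4, 0.1, -1.5]
width: 0.09
grip_force: 80.4
```

>>> play_rows --moves '[[[0,0,0,0,0,0.04,0],[0,0,0,0,0,0.03,0],[0,0,0,0,0,0.03,0],[0,0,0,0,0,0.02,0],[0,0,0,0,0,0,0]]]'

```text
time: 4.6
tool_pos: [0.4835, 0.0202, 0.0357]
tcp_rot: [2.197, 2.244, 0.002]
wrist_force: [-0.4, -1.4, -1.1]
width: 0.091
grip_force: 80.4
```

```bash
python3 lid.py | tail -2
```

```text
wrist slope x,y [-0.0033 -0.0033  0.0219] ((545.3832397460938, 31.259563446044922), (159.1221160888672, 144.10853576660156), 1.3547546863555908) [ 4.64470067e-01 -3.91009964e-02 -1.33539744e-04] [0.62655155 0.10419395 0.1109024 ]
[0.48352738 0.02017165 0.03573208] [-0.41707808 -1.3506406  -1.13105728] 0.09055170314018772
```

>>> play_rows --moves '[[[0,0,0,0,0,0.025,0],[0,0,0,0,0,0.02,0],[0,0,0,0,0,0.015,0],[0,0,0,0,0,0.01,0],[0,0,0,0,0,0,0]]]'

```text
time: 5.12
tool_pos: [0.4823, 0.0205, 0.0275]
tcp_rot: [-2.197, -2.245, 0.0]
wrist_force: [0.2, -0.4, -1.6]
width: 0.088
grip_force: 80.5
```

```bash
python3 lid.py | tail -2
```

```text
wrist slope x,y [-0.0041 -0.0033  0.0137] ((544.5774536132812, 31.417949676513672), (158.28480529785156, 144.1552734375), 1.3940125703811646) [ 4.64117707e-01 -3.88194234e-02  4.41213827e-05] [0.6254381  0.10441689 0.10244606]
[0.48227402 0.02046595 0.02749201] [ 0.19711958 -0.37606086 -1.60735635] 0.08843923832256395
```

>>> play_rows --moves '[[[0,0,0,0,0,0.01,0],[0,0,0,0,0,0,0],[0,0,0,0,0,0,0]]]'

```text
time: 5.47
tool_pos: [0.4826, 0.0204, 0.0273]
tcp_rot: [-2.197, -2.245, 0.0]
wrist_force: [-2.5, -0.3, 5.7]
width: 0.096
grip_force: 81.4
```

>>> play_rows --moves '[[[0,0,0,0,0,0.01,0],[0,0,0,0,0,0,0],[0,0,0,0,0,0,0]]]'

```text
time: 5.72
tool_pos: [0.4826, 0.0204, 0.0273]
tcp_rot: [-2.197, -2.245, 0.0]
wrist_force: [-5.6, -0.3, 14.6]
width: 0.095
grip_force: 82.6
```

>>> play_rows --moves '[[[0,0,0,0,0,-0.015,0],[0,0,0,0,0,0,30],[0,0,0,0,0,0,30],[0,0,0,0,0,0,30],[0,0,0,0,0,0,30]]]'

```text
time: 6.13
tool_pos: [0.4824, 0.0204, 0.027]
tcp_rot: [-2.197, -2.245, 0.0]
wrist_force: [0.1, 0.8, 0.3]
width: 0.352
grip_force: 0.0
```

>>> play_rows --moves '[[[0,0,0,0,0,0,30],[0,0,0,0,0,-0.15,30],[0,0,0,0,0,-0.35,30],[0,0,0,0,0,-0.4,30],[0,0,0,0,0,-0.4,30]]]'

```text
time: 6.55
tool_pos: [0.4812, 0.0204, 0.1576]
tcp_rot: [-2.196, -2.244, 0.003]
wrist_force: [1.3, 0.0, 0.0]
width: 0.35
grip_force: 0.0
```

>>> play_rows --moves '[[[0,0,0,0,0,-0.4,30],[0,0,0,0,0,-0.1,30],[0,0,0,0,0,0,30]]]'

```text
time: 6.8
tool_pos: [0.4858, 0.0204, 0.2122]
tcp_rot: [2.193, 2.24, 0.01]
wrist_force: [0.3, 0.4, -0.3]
width: 0.353
grip_force: 0.0
```

```bash
sed -i 's/"top","wrist"/"wrist",/' lid.py; python3 lid.py; python3 plan.py .55 .275 .28 -10.8
```

```text
wrist slope x,y [0.0008 0.0004 0.0134] ((558.6090087890625, 26.307601928710938), (184.27137756347656, 133.03433227539062), 0.8447030782699585) [ 4.66038897e-01 -4.14387800e-02  3.38525811e-04] [0.65160036 0.0914745  0.01647608]
[0.48581405 0.02036372 0.2122237 ] [ 0.34747392  0.41631799 -0.25379412] 0.3530941333698427
t 6.85 pos [483.9  20.4 209.1] tilt/dv deg [  0.19  -0.22 102.03] F [-0.1  1.  -0.5] w 0.352 g 0.0 rows 15
[0.0, -0.001, 0.237, 0.169, 0.048, -0.047]
[0.0, -0.001, 0.237, 0.173, 0.028, -0.047]
[0.0, -0.001, 0.237, 0.175, 0.007, -0.047]
[0.0, -0.001, 0.237, 0.175, -0.014, -0.047]
[0.0, -0.001, 0.237, 0.172, -0.035, -0.047]
[0.0, -0.001, 0.237, 0.167, -0.055, -0.047]
[0.0, -0.001, 0.237, 0.159, -0.074, -0.047]
[0.0, -0.001, 0.237, 0.149, -0.092, -0.047]
[0.0, -0.001, 0.237, 0.137, -0.109, -0.047]
[0.0, -0.001, 0.237, 0.123, -0.125, -0.047]
[0.0, -0.001, 0.237, 0.107, -0.139, -0.047]
[0.0, -0.001, 0.237, 0.09, -0.15, -0.047]
[0.0, -0.001, 0.237, 0.072, -0.16, -0.047]
[0.0, -0.001, 0.237, 0.052, -0.167, -0.047]
[0.0, -0.001, 0.237, 0.032, -0.172, -0.047]
```

>>> play_rows --moves '[[[0,0,0,0.4,0.12,-0.1,30],[0,0,0,0.4,0.12,-0.1,30],[0,0,0,0.4,0.12,-0.1,30],[0,0,0,0.4,0.12,-0.1,30],[0,0,0,0.1,0.05,0,30]]]'

```text
time: 7.27
tool_pos: [0.531, 0.1915, 0.2451]
tcp_rot: [-2.193, -2.247, -0.002]
wrist_force: [0.3, -1.1, 0.7]
width: 0.353
grip_force: 0.0
```

>>> play_rows --moves '[[[0,0,0,0,0,0,30],[0,0,0,0,0,0,30],[0,0,0,0,0,0,30]]]'

```text
time: 7.52
tool_pos: [0.529, 0.1854, 0.2435]
tcp_rot: [-2.196, -2.244, 0.007]
wrist_force: [-0.6, 0.4, 0.5]
width: 0.353
grip_force: 0.0
```

```bash
python3 - <<'E'
from h import *
c=cam("wrist"); save("w3",c["image"]); np.savez("c3.npz",**c); s=bot.read_state();print(s["tool_pos"],s["tcp_rot"], -c["R"].T@c["t"])
E
```

```text
[0.52922989 0.18517634 0.24402038] [-2.19765282 -2.24299338  0.00563119] [0.52885462 0.25263942 0.38441708]
```

View pics/w3.png

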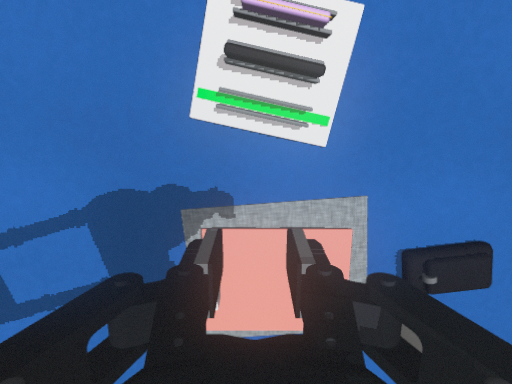

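The strip is fully visible in the wrist view, running from (197,93) to (329,121) between its walls.

```bash
cat > dock.py <<'E'
from h import *
import sys
c=dict(np.load(sys.argv[1])); im=c["image"]; hsv=cv2.cvtColor(im,cv2.COLOR_RGB2HSV); H,S,V=[hsv[...,i] for i in range(3)]
def onplane(uv,zp):
    n=cv2.undistortPoints(np.float64(uv).reshape(-1,1,2),c["K"],c["dist"]).reshape(-1,2)
    d=np.c_[n,np.ones(len(n))]@c["R"]; o=-c["R"].T@c["t"]
    return (o+d*((zp-o[2])/d[:,2])[:,None])[:,:2]*1000
m=((H>45)&(H<75)&(S>150)).astype(np.uint8)
q=onplane(np.argwhere(m)[:,::-1],.008); print("green",cv2.minAreaRect(q.astype(np.float32)),len(q))
u=(S<70)&(V>170); u=cv2.morphologyEx((u|(m>0)).astype(np.uint8),cv2.MORPH_CLOSE,np.ones((9,9)))
n,l,st,_=cv2.connectedComponentsWithStats(u); 
for k in np.argsort(-st[1:,4])[:2]+1:
    print(st[k]); print("plate",cv2.minAreaRect(onplane(np.argwhere(l==k)[:,::-1],.008).astype(np.float32)))
P=pts(c)*1000
r=cv2.minAreaRect(q.astype(np.float32)); g=np.array(r[0]); a=np.radians(-10.8 if len(sys.argv)<3 else float(sys.argv[2])); ex=np.array([np.cos(a),np.sin(a)]); ey=np.array([-ex[1],ex[0]])
rel=(P[...,:2]-g); X=rel@ex; Y=rel@ey; Z=P[...,2]
w=(abs(X)<45)&(abs(Y)<16)&(Z>22)&(Z<40)
for s in (1,-1):
    k=w&(Y*s>0); print("wall",s,k.sum(),np.round([Y[k].mean(),Y[k].min(),Y[k].max(),Z[k].max(),X[k].min(),X[k].max()],1) if k.any() else "")
print("floor z",np.median(Z[m>0]))
E
python3 dock.py c3.npz
```

```text
green ((537.2735595703125, 246.7236328125), (9.846033096313477, 148.6694793701172), 79.11103820800781) 1215
[  189     0   175   147 15983]
plate ((546.1705932617188, 293.23760986328125), (151.881591796875, 159.04916381835938), 79.07349395751953)
[336 200  31  69 694]
plate ((649.2901000976562, 95.35535430908203), (35.8637809753418, 89.35203552246094), 5.210489273071289)
wall 1 344 [  8.2   6.1  11.1  32.6 -45.   44.8]
wall -1 352 [ -8.6 -10.9  -6.6  32.7 -44.9  44.9]
floor z 7.34807637946154
```

```bash
python3 plan.py .55 -.295 .25 1.5; python3 -c "
from h import *;print(bot.read_state()['q'])"
```

```text
t 7.57 pos [529.2 185.2 244. ] tilt/dv deg [-0.09  0.23 89.67] F [-0.1 -1.   0.6] w 0.352 g 0.0 rows 13
[-0.0, 0.001, 0.241, -0.37, 0.008, -0.004]
[-0.0, 0.001, 0.241, -0.366, 0.053, -0.004]
[-0.0, 0.001, 0.241, -0.357, 0.096, -0.004]
[-0.0, 0.001, 0.241, -0.343, 0.138, -0.004]
[-0.0, 0.001, 0.241, -0.324, 0.179, -0.004]
[-0.0, 0.001, 0.241, -0.3, 0.216, -0.005]
[-0.0, 0.001, 0.241, -0.272, 0.251, -0.005]
[-0.0, 0.001, 0.241, -0.24, 0.282, -0.005]
[-0.0, 0.001, 0.241, -0.204, 0.308, -0.005]
[-0.0, 0.001, 0.241, -0.166, 0.331, -0.005]
[-0.0, 0.001, 0.241, -0.125, 0.348, -0.005]
[-0.0, 0.001, 0.241, -0.082, 0.36, -0.005]
[-0.0, 0.001, 0.241, -0.038, 0.368, -0.005]
[ 2.92464754e-01  4.28006381e-02  1.83346256e+00 -5.14811709e-04
  1.26915283e+00  2.72198647e-01]
```

>>> play_rows --moves '[[[0,0,0.24,-0.37,0.01,0,30],[0,0,0.24,-0.365,0.05,0,30],[0,0,0.24,-0.355,0.095,0,30],[0,0,0.24,-0.345,0.14,0,30],[0,0,0.24,-0.325,0.18,0,30]]]'

```text
time: 7.98
tool_pos: [0.5374, -0.001, 0.2455]
tcp_rot: [-2.768, -1.485, 0.001]
wrist_force: [0.6, 0.7, -0.2]
width: 0.352
grip_force: 0.0
```

>>> play_rows --moves '[[[0,0,0.24,-0.3,0.215,0,30],[0,0,0.24,-0.27,0.25,0,30],[0,0,0.24,-0.24,0.28,0,30],[0,0,0.24,-0.205,0.31,0,30],[0,0,0.24,-0.165,0.33,0,30]]]'

```text
time: 8.4
tool_pos: [0.5455, -0.1855, 0.2456]
tcp_rot: [-3.084, -0.599, 0.001]
wrist_force: [-0.3, -0.1, 0.5]
width: 0.355
grip_force: 0.0
```

>>> play_rows --moves '[[[0,0,0.24,-0.125,0.35,0,30],[0,0,0.24,-0.08,0.36,0,30],[0,0,0.24,-0.04,0.37,0,30],[0,0,0,0,0,0,30],[0,0,0,0,0,0,30]]]'

```text
time: 8.82
tool_pos: [0.5508, -0.2965, 0.2452]
tcp_rot: [-3.141, -0.043, 0.002]
wrist_force: [0.5, 1.0, 0.6]
width: 0.351
grip_force: 0.0
```

```bash
python3 - <<'E'
from h import *
c=cam("wrist"); save("w4",c["image"]); np.savez("c4.npz",**c); s=bot.read_state();print(s["tool_pos"],s["tcp_rot"], -c["R"].T@c["t"])
E
```

```text
[ 0.55110703 -0.29486227  0.24523171] [-3.13996745e+00 -4.69049639e-02  2.29021803e-03] [ 0.61770048 -0.29385761  0.3860575 ]
```

View pics/w4.png

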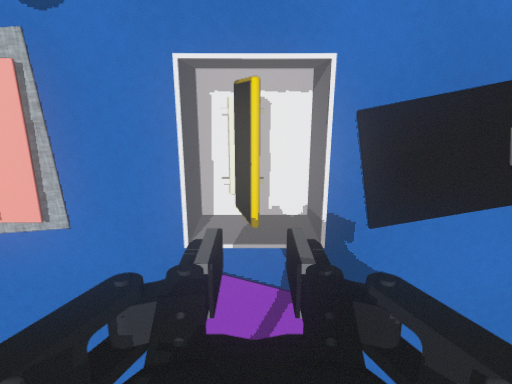

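The tub is open and the phone's yellow top edge runs from (256,78) to (254,225), leaning to image right (-y). Next I'll measure it.

```bash
cat > phone.py <<'E'
from h import *
import sys
c=dict(np.load(sys.argv[1])); im=c["image"]; hsv=cv2.cvtColor(im,cv2.COLOR_RGB2HSV); H,S,V=[hsv[...,i] for i in range(3)]
P=pts(c)*1000
m=((H>18)&(H<32)&(S>150)&(V>80)).astype(np.uint8); m=cv2.morphologyEx(m,cv2.MORPH_OPEN,np.ones((3,3)))
n,l,st,_=cv2.connectedComponentsWithStats(m); k=1+st[1:,4].argmax(); D=P[l==k]; print(st[k]); print("all z pct",np.percentile(D[:,2],[2,25,50,75,98]))
T=D[D[:,2]>np.percentile(D[:,2],50)-4]; r=cv2.minAreaRect(T[:,:2].astype(np.float32)); print("top edge",r)
mid=(abs(D[:,0]-r[0][0])<50); print("y mid",D[mid].mean(0),np.percentile(D[mid],[3,97],axis=0))
# screen plane
b=(V<70)&(abs(P[...,0]-r[0][0])<50)&(P[...,1]>r[0][1]+3)&(P[...,1]<r[0][1]+25)&(P[...,2]>25)&(P[...,2]<80)
B=P[b]; A=np.c_[B[:,[0,2]],np.ones(len(B))]; co=np.linalg.lstsq(A,B[:,1],rcond=None)[0]; print("screen",b.sum(),"lean deg",np.degrees(np.arctan(co[1])),co)
E
python3 phone.py c4.npz
```

```text
[ 251   76    9  151 1183]
all z pct [78.97296225 80.34865225 80.93137425 81.52145561 82.56557114]
top edge ((568.0377197265625, -295.1661071777344), (141.50564575195312, 7.127948760986328), 1.3864972591400146)
y mid [ 569.83264814 -294.87096762   82.69680405] [[ 521.49643972 -298.94567463   79.15014062]
 [ 615.79798901 -290.97108893   82.44089037]]
screen 167 lean deg -16.594731833667872 [ 2.58371229e-02 -2.98012832e-01 -2.81743510e+02]
```

```bash
python3 plan.py .568 -.309 .130 1.5 16
```

```text
t 8.87 pos [ 551.1 -294.9  245.2] tilt/dv deg [15.93  0.11  0.2 ] F [0.2 0.7 0.6] w 0.353 g 0.0 rows 3
[0.185, 0.001, 0.002, 0.055, 0.049, 0.384]
[0.185, 0.001, 0.002, 0.055, 0.085, 0.378]
[0.185, 0.001, 0.002, 0.055, 0.119, 0.368]
```

>>> play_rows --moves '[[[0.185,0,0,0.055,0.05,0.385,30],[0.185,0,0,0.055,0.085,0.38,30],[0.185,0,0,0.055,0.12,0.37,30],[0,0,0,0,0,0,30],[0,0,0,0,0,0,30]]]'

```text
time: 9.28
tool_pos: [0.5661, -0.3058, 0.1232]
tcp_rot: [-2.856, -0.043, 0.022]
wrist_force: [-0.2, 1.4, 1.4]
width: 0.354
grip_force: 0.0
```

```bash
python3 - <<'E'
from h import *
c=cam("wrist"); save("w5",c["image"]); np.savez("c5.npz",**c)
E
python3 phone.py c5.npz; python3 plan.py .568 -.288 .058 1.5 16
```

```text
[ 253   88   15  229 3091]
all z pct [78.79442512 80.14019095 80.81895798 81.35695769 82.43795605]
top edge ((572.9298706054688, -297.0135803222656), (51.22135925292969, 146.5570068359375), 72.96467590332031)
y mid [ 577.12167441 -295.5634423    80.75466396] [[ 526.34577383 -299.55112126   78.99808711]
 [ 620.61738094 -291.12280586   82.19529654]]
screen 0 lean deg 0.0 [0. 0. 0.]
t 9.33 pos [ 568.5 -306.6  128.2] tilt/dv deg [-0.07  0.32  0.29] F [-0.  -0.   1.1] w 0.353 g 0.0 rows 2
[-0.001, 0.006, 0.005, 0.002, 0.008, 0.363]
[-0.001, 0.006, 0.005, 0.001, 0.007, 0.363]
```

View pics/w5.png

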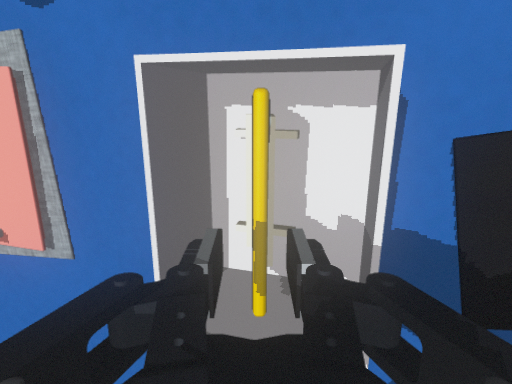

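The phone is seen edge-on, centred between the fingers (edge at column 260). I'll descend along the tool axis.

>>> play_rows --moves '[[[0,0,0,0,0,0.25,30],[0,0,0,0,0.01,0.25,30],[0,0,0,0,0,0.2,30],[0,0,0,0,0,0,30]]]' --newtons 50

```text
time: 9.67
tool_pos: [0.5688, -0.2869, 0.0642]
tcp_rot: [-2.864, -0.051, 0.006]
wrist_force: [-0.7, 0.5, -1.3]
width: 0.355
grip_force: 0.0
```

>>> play_rows --moves '[[[0,0,0,0,0,0,15],[0,0,0,0,0,0,8],[0,0,0,0,0,0,0],[0,0,0,0,0,0,0],[0,0,0,0,0,0,0]]]'

```text
time: 10.08
tool_pos: [0.5715, -0.2913, 0.0673]
tcp_rot: [-2.867, -0.047, -0.001]
wrist_force: [-1.6, 0.5, 8.8]
width: 0.093
grip_force: 51.7
```

>>> play_rows --moves '[[[0,0,0,0,0,0,25],[0,0,0,0,0,0,25],[0,0,0,0,0,0.04,25],[0,0,0,0,0,0.04,25],[0,0,0,0,0,0,25]]]'

```text
time: 10.5
tool_pos: [0.5682, -0.2869, 0.0537]
tcp_rot: [-2.862, -0.046, 0.009]
wrist_force: [-0.7, 0.1, -0.2]
width: 0.293
grip_force: 0.0
```

>>> play_rows --moves '[[[0,0,0,0,0,0,12],[0,0,0,0,0,0,5],[0,0,0,0,0,0,0],[0,0,0,0,0,0,0],[0,0,0,0,0,0,0]]]'

```text
time: 10.92
tool_pos: [0.5689, -0.2876, 0.0548]
tcp_rot: [-2.864, -0.046, 0.007]
wrist_force: [0.3, -0.5, -2.3]
width: 0.097
grip_force: 50.0
```

>>> play_rows --moves '[[[0,0,0,0,0,-0.1,0],[0,0,0,0,0,-0.2,0],[0,0,0,0,0,-0.3,0],[0,0,0,0,0,-0.35,0],[0,0,0,0,0,-0.35,0]]]' --newtons 60

```text
time: 11.33
tool_pos: [0.5697, -0.3233, 0.1814]
tcp_rot: [-2.863, -0.046, 0.008]
wrist_force: [1.0, 0.0, -1.9]
width: 0.096
grip_force: 60.5
```

```bash
python3 plan.py .5373 .2467 .2 -10.9
```

```text
t 11.33 pos [ 569.7 -323.3  181.4] tilt/dv deg [-15.87   1.84  12.67] F [ 1.   0.  -1.9] w 0.096 g 60.5 rows 15
[-0.037, 0.004, 0.029, -0.009, -0.369, 0.093]
[-0.037, 0.004, 0.029, -0.015, -0.371, 0.086]
[-0.037, 0.004, 0.029, -0.021, -0.372, 0.079]
[-0.037, 0.004, 0.029, -0.026, -0.373, 0.072]
[-0.037, 0.004, 0.029, -0.032, -0.374, 0.065]
[-0.037, 0.004, 0.029, -0.038, -0.374, 0.058]
[-0.037, 0.004, 0.029, -0.043, -0.375, 0.051]
[-0.037, 0.004, 0.029, -0.049, -0.375, 0.044]
[-0.037, 0.004, 0.029, -0.054, -0.375, 0.037]
[-0.037, 0.004, 0.029, -0.06, -0.375, 0.03]
[-0.037, 0.004, 0.029, -0.066, -0.374, 0.023]
[-0.037, 0.004, 0.029, -0.071, -0.374, 0.016]
[-0.037, 0.004, 0.029, -0.077, -0.373, 0.009]
[-0.037, 0.004, 0.029, -0.082, -0.372, 0.002]
[-0.037, 0.004, 0.029, -0.088, -0.371, -0.005]
```

>>> play_rows --moves '[[[-0.04,0,0.03,-0.01,-0.25,0.06,0],[-0.04,0,0.03,-0.015,-0.37,0.09,0],[-0.04,0,0.03,-0.02,-0.37,0.08,0],[-0.04,0,0.03,-0.025,-0.37,0.07,0],[-0.04,0,0.03,-0.03,-0.37,0.06,0]]]'

```text
time: 11.75
tool_pos: [0.5597, -0.1454, 0.1864]
tcp_rot: [-2.965, 0.065, 0.018]
wrist_force: [0.9, 0.5, -1.7]
width: 0.09
grip_force: 60.6
```

>>> play_rows --moves '[[[-0.04,0,0.03,-0.04,-0.37,0.05,0],[-0.04,0,0.03,-0.045,-0.37,0.05,0],[-0.04,0,0.03,-0.05,-0.37,0.04,0],[-0.04,0,0.03,-0.055,-0.37,0.03,0],[-0.04,0,0.03,-0.06,-0.37,0.03,0]]]'

```text
time: 12.17
tool_pos: [0.548, 0.0424, 0.1927]
tcp_rot: [-3.06, 0.18, 0.031]
wrist_force: [0.9, 0.1, -1.8]
width: 0.095
grip_force: 60.6
```

```bash
python3 plan.py .5373 .2467 .19 -10.9
```

```text
t 12.17 pos [548.   42.4 192.7] tilt/dv deg [-4.21  1.57  4.17] F [ 0.9  0.1 -1.8] w 0.095 g 60.6 rows 6
[-0.025, 0.009, 0.024, -0.057, -0.335, 0.031]
[-0.025, 0.009, 0.024, -0.061, -0.334, 0.027]
[-0.025, 0.009, 0.024, -0.066, -0.334, 0.022]
[-0.025, 0.009, 0.024, -0.07, -0.333, 0.018]
[-0.025, 0.009, 0.024, -0.074, -0.333, 0.013]
[-0.025, 0.009, 0.024, -0.078, -0.332, 0.009]
```

>>> play_rows --moves '[[[-0.025,0.01,0.025,-0.055,-0.335,0.03,0],[-0.025,0.01,0.025,-0.06,-0.335,0.03,0],[-0.025,0.01,0.025,-0.065,-0.335,0.02,0],[-0.025,0.01,0.025,-0.07,-0.335,0.02,0],[-0.025,0.01,0.025,-0.075,-0.335,0.015,0]]]'

```text
time: 12.58
tool_pos: [0.5393, 0.2133, 0.1898]
tcp_rot: [-3.117, 0.281, 0.003]
wrist_force: [-0.4, -0.3, -2.2]
width: 0.091
grip_force: 60.5
```

>>> play_rows --moves '[[[-0.025,0.005,0.02,-0.08,-0.33,0.01,0],[0,0,0,0,0,0,0],[0,0,0,0,0,0,0]]]'

```text
time: 12.83
tool_pos: [0.5372, 0.2476, 0.1887]
tcp_rot: [3.128, -0.29, -0.002]
wrist_force: [0.4, -0.7, -2.2]
width: 0.094
grip_force: 60.6
```

```bash
python3 plan.py .5373 .2467 .15 -10.9;  python3 - <<'E'
from h import *
c=cam("wrist"); save("w6",c["image"]); np.savez("c6.npz",**c)
E
python3 dock.py c6.npz
```

```text
t 12.83 pos [537.2 247.6 188.7] tilt/dv deg [0.04 0.08 0.31] F [ 0.4 -0.7 -2.2] w 0.094 g 60.6 rows 1
[0.001, 0.003, 0.011, 0.003, 0.008, 0.387]Traceback (most recent call last):
  File "dock.py", line 9, in <module>
    q=onplane(np.argwhere(m)[:,::-1],.008); print("green",cv2.minAreaRect(q.astype(np.float32)),len(q))
  File "dock.py", line 5, in onplane
    n=cv2.undistortPoints(np.float64(uv).reshape(-1,1,2),c["K"],c["dist"]).reshape(-1,2)
      ~~~~~~~~~~~~~~~~~~~^^^^^^^^^^^^^^^^^^^^^^^^^^^^^^^^^^^^^^^^^^^^^^^^^
cv2.error: OpenCV(4.12.0) /io/opencv/modules/calib3d/src/undistort.dispatch.cpp:347: error: (-215:Assertion failed) CV_IS_MAT(_src) && CV_IS_MAT(_dst) && (_src->rows == 1 || _src->cols == 1) && (_dst->rows == 1 || _dst->cols == 1) && _src->cols + _src->rows - 1 == _dst->rows + _dst->cols - 1 && (CV_MAT_TYPE(_src->type) == CV_32FC2 || CV_MAT_TYPE(_src->type) == CV_64FC2) && (CV_MAT_TYPE(_dst->type) == CV_32FC2 || CV_MAT_TYPE(_dst->type) == CV_64FC2) in function 'cvUndistortPointsInternal'
```

View pics/w6.png

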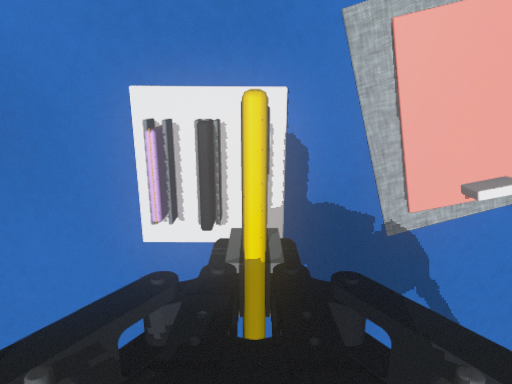

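```bash
cat > fit.py <<'E'
from h import *
import sys
c=dict(np.load(sys.argv[1])); im=c["image"]; hsv=cv2.cvtColor(im,cv2.COLOR_RGB2HSV); H,S,V=[hsv[...,i] for i in range(3)]
P=pts(c)*1000; Z=P[...,2]
y=(H>18)&(H<32)&(S>150)&(V>80)
a=np.radians(-10.9); ex=np.array([np.cos(a),np.sin(a)]); ey=np.array([-ex[1],ex[0]]); g=np.array([537.3,247.0])
X=(P[...,:2]-g)@ex; Y=(P[...,:2]-g)@ey
k=y&(c["depth"]>0)&(abs(Y)<25)&(Z>np.median(Z[y])-8); co=np.polyfit(X[k],Y[k],1); cz=np.polyfit(X[k],Z[k],1)
print("phone top: Y at X=0",co[1],"yaw err deg",np.degrees(np.arctan(co[0])),"z",cz[1],"pitch deg",np.degrees(np.arctan(cz[0])),"X range",np.percentile(X[k],[1,99]),"Y pct",np.percentile(Y[k],[3,97]))
def onplane(uv,zp):
    n=cv2.undistortPoints(np.float64(uv).reshape(-1,1,2),c["K"],c["dist"]).reshape(-1,2)
    d=np.c_[n,np.ones(len(n))]@c["R"]; o=-c["R"].T@c["t"]
    return (o+d*((zp-o[2])/d[:,2])[:,None])[:,:2]*1000
w=((S<70)&(V>150)&(Z>2)&(Z<14)).astype(np.uint8)
uv=np.argwhere(w)[:,::-1]; q=(onplane(uv,.008)-g)@np.c_[ex,ey]; q=q[(abs(q[:,0])<95)&(abs(q[:,1]-46)<90)]
print("plate X",np.percentile(q[:,0],[.5,99.5]),"Y",np.percentile(q[:,1],[.5,99.5]),"(ideal X +-80, Y -29..121)")
h=(abs(X)<45)&(Z>24)&(Z<40)&(abs(Y)<40)&~y
for lo in range(-16,66,4):
    s=h&(Y>=lo)&(Y<lo+4) if 0 else (abs(X)<45)&(Z>24)&(Z<36)&~y&(Y>=lo)&(Y<lo+4)
    if s.sum()>20: print(lo,s.sum(),round(Y[s].mean(),1),end=" | ")
E
python3 fit.py c6.npz; python3 fit.py c3.npz 2>/dev/null | tail -2
```

```text
phone top: Y at X=0 1.7248682265390562 yaw err deg 0.19924685443942622 z 216.67832741516432 pitch deg 0.022049073525587094 X range [-25.68266445  69.01900091] Y pct [-2.02873639  5.7211808 ]
plate X [-77.36172423  79.55575665] Y [-27.9139414  119.20921979] (ideal X +-80, Y -29..121)
-12 37 -10.6 | 32 173 35.3 | 36 366 38.0 | 40 76 40.1 | 52 222 54.7 |
```

>>> play_rows --moves '[[[0,0,0,0,0.01,0.15,0],[0,0,0,0,0,0.3,0],[0,0,0,0,0,0.3,0],[0,0,0,0,0,0.2,0],[0,0,0,0,0,0.1,0]]]'

```text
time: 13.3
tool_pos: [0.5352, 0.2416, 0.0799]
tcp_rot: [3.124, -0.299, -0.011]
wrist_force: [0.4, -0.2, -1.4]
width: 0.094
grip_force: 60.6
```

>>> play_rows --moves '[[[0,0,0,0,0,0,0],[0,0,0,0,0,0,0]]]'

```text
time: 13.47
tool_pos: [0.5376, 0.2435, 0.0834]
tcp_rot: [3.126, -0.298, -0.003]
wrist_force: [0.2, -0.5, -2.5]
width: 0.091
grip_force: 60.6
```

```bash
python3 plan.py .5373 .2467 .05 -10.9;  python3 - <<'E'
from h import *
c=cam("wrist"); save("w7",c["image"]); np.savez("c7.npz",**c)
b=cam("scene"); save("s7",cv2.resize(b["image"][200:350,270:420],None,fx=4,fy=4,interpolation=cv2.INTER_CUBIC))
E
python3 fit.py c7.npz
```

```text
t 13.47 pos [537.6 243.5  83.4] tilt/dv deg [0.06 0.11 0.01] F [ 0.2 -0.5 -2.5] w 0.091 g 60.6 rows 1
[0.002, 0.004, 0.0, -0.009, -0.031, 0.334]
phone top: Y at X=0 -2.1554278959940163 yaw err deg -0.14179653181981577 z 111.32969428017638 pitch deg -0.009769950108414343 X range [-24.47264522  70.2215845 ] Y pct [-6.10358866  1.65608271]
plate X [-69.54484401  79.58882507] Y [-27.86906393 118.68176537] (ideal X +-80, Y -29..121)
-12 92 -10.5 | 4 327 6.9 | 8 277 9.0 | 32 485 35.2 | 36 950 38.3 | 40 188 40.1 | 52 33 55.7 | 56 26 56.2 |
```

View pics/s7.png

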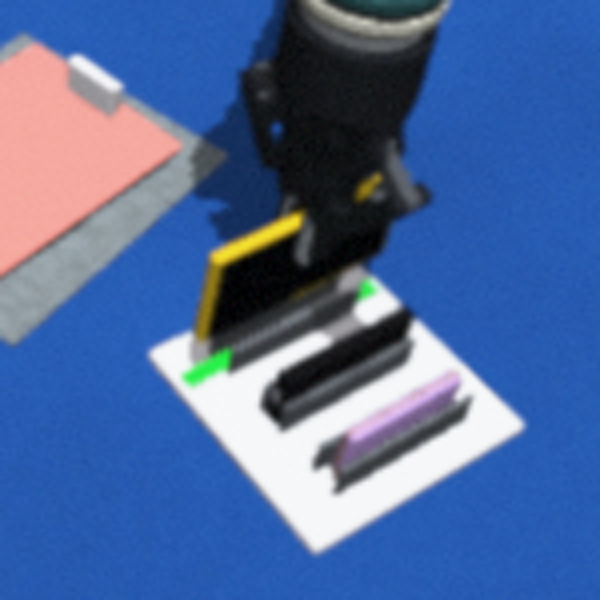

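The scene crop shows the phone upright above the green slot, between the strip's visible ends at (208,368) and (366,290). I'll shift it about 2 mm towards +y and measure again.

>>> play_rows --moves '[[[0,0,0,0,-0.02,0.03,0],[0,0,0,0,0,0,0],[0,0,0,0,0,0,0]]]'

```text
time: 13.82
tool_pos: [0.5382, 0.2469, 0.0811]
tcp_rot: [-3.128, 0.295, 0.0]
wrist_force: [-0.9, 0.1, -2.4]
width: 0.09
grip_force: 60.6
```

```bash
cat >> fit.py <<'E'

s=(abs(X)<45)&(Z>29)&(Z<37)&~y&(abs(Y)<16)
for t in (1,-1):
    k=s&(Y*t>3); print("walltop",t,k.sum(),np.round(np.percentile(Y[k],[3,50,97]),1) if k.sum() else "")
E
python3 - <<'E'
from h import *
for i in range(3): print(np.round(bot.read_state()["tool_pos"],4)); c=cam("wrist")
np.savez("c8.npz",**c)
E
python3 fit.py c8.npz; python3 fit.py c7.npz|tail -2;  python3 fit.py c3.npz|tail -2
```

```text
[0.5382 0.2469 0.0811]
[0.538  0.2468 0.0809]
[0.5379 0.2468 0.0807]
phone top: Y at X=0 1.0879072204371016 yaw err deg -0.021435896591137055 z 108.55192537793185 pitch deg 0.07098500752847474 X range [-24.95056066  69.83591622] Y pct [-2.80900079  4.9293254 ]
plate X [-67.45446073  79.71376309] Y [-28.21838519 118.73873468] (ideal X +-80, Y -29..121)
-12 410 -9.5 | -8 118 -7.4 | 8 158 9.4 | 32 450 35.2 | 36 916 38.2 | 40 201 40.1 | 52 80 55.5 | 56 27 56.2 | walltop 1 152 [8.9 9.4 9.9]
walltop -1 486 [-10.7  -9.2  -7.3]
-12 92 -10.5 | 4 327 6.9 | 8 277 9.0 | 32 485 35.2 | 36 950 38.3 | 40 188 40.1 | 52 33 55.7 | 56 26 56.2 | walltop 1 563 [6.1 8.  9.9]
walltop -1 84 [-11.  -10.4 -10.1]Traceback (most recent call last):
  File "fit.py", line 8, in <module>
    k=y&(c["depth"]>0)&(abs(Y)<25)&(Z>np.median(Z[y])-8); co=np.polyfit(X[k],Y[k],1); cz=np.polyfit(X[k],Z[k],1)
                                                             ~~~~~~~~~~^^^^^^^^^^^^^
    raise TypeError("expected non-empty vector for x")
TypeError: expected non-empty vector for x
```

>>> play_rows --moves '[[[0,0,0,0,0.013,0.03,0],[0,0,0,0,0,0,0],[0,0,0,0,0,0,0],[0,0,0,0,0,0,0]]]'

```text
time: 14.3
tool_pos: [0.5372, 0.2451, 0.0769]
tcp_rot: [3.127, -0.296, -0.003]
wrist_force: [-0.1, -0.5, -2.1]
width: 0.094
grip_force: 60.6
```

```bash
python3 - <<'E'
from h import *
c=cam("wrist");np.savez("c9.npz",**c); print(bot.read_state()["tool_pos"])
E
python3 fit.py c9.npz
```

```text
[0.5373579  0.24515604 0.0769897 ]
phone top: Y at X=0 -0.6276524014750311 yaw err deg -0.010366365202315403 z 104.79121812249643 pitch deg -0.0032835843488251645 X range [-25.09947385  69.51727022] Y pct [-4.48770588  3.22583382]
plate X [-67.09080901  79.64496523] Y [-28.17921456 118.62660211] (ideal X +-80, Y -29..121)
-12 327 -9.7 | 4 164 7.5 | 8 284 9.0 | 32 491 35.2 | 36 969 38.3 | 40 217 40.1 | 52 24 55.6 | 56 23 56.2 | walltop 1 436 [7.  8.4 9.9]
walltop -1 324 [-10.9  -9.8  -8.3]
```

>>> play_rows --moves '[[[0,0,0,0,0,0.03,0],[0,0,0,0,0,0.03,0],[0,0,0,0,0,0.03,0],[0,0,0,0,0,0,0],[0,0,0,0,0,0,0]]]'

```text
time: 14.77
tool_pos: [0.537, 0.245, 0.0675]
tcp_rot: [3.126, -0.296, -0.004]
wrist_force: [0.4, -0.9, -2.1]
width: 0.094
grip_force: 60.6
```

>>> play_rows --moves '[[[0,0,0,0,0,0.03,0],[0,0,0,0,0,0.03,0],[0,0,0,0,0,0.02,0],[0,0,0,0,0,0,0],[0,0,0,0,0,0,0]]]'

```text
time: 15.18
tool_pos: [0.5371, 0.2451, 0.0598]
tcp_rot: [3.127, -0.296, -0.004]
wrist_force: [-0.1, 0.8, -2.0]
width: 0.095
grip_force: 60.6
```

```bash
python3 - <<'E'
from h import *
c=cam("wrist");np.savez("c10.npz",**c); s=bot.read_state();print(s["tool_pos"],s["wrist_force"])
E
python3 fit.py c10.npz
```

```text
[0.53733021 0.24517304 0.0600418 ] [ 1.09460471  0.46526264 -2.23505874]
phone top: Y at X=0 -0.6568047018397125 yaw err deg -0.005838093189009542 z 87.70262290532621 pitch deg -0.02447190951537924 X range [-25.21680715  69.42848652] Y pct [-4.51696937  3.18854288]
plate X [-43.17019157  79.59662035] Y [-28.24215393 117.84725343] (ideal X +-80, Y -29..121)
-12 406 -9.5 | -8 43 -7.7 | 4 281 7.1 | 8 304 9.0 | 32 569 35.2 | 36 1061 38.3 | 40 256 40.1 | walltop 1 576 [6.3 8.1 9.9]
walltop -1 440 [-10.8  -9.4  -7.7]
```

>>> play_rows --moves '[[[0,0,0,0,0,0.02,0],[0,0,0,0,0,0.02,0],[0,0,0,0,0,0.015,0],[0,0,0,0,0,0,0],[0,0,0,0,0,0,0]]]'

```text
time: 15.65
tool_pos: [0.5372, 0.2451, 0.0544]
tcp_rot: [3.127, -0.296, -0.003]
wrist_force: [-0.8, 0.3, -1.5]
width: 0.095
grip_force: 60.6
```

>>> play_rows --moves '[[[0,0,0,0,0,0.01,0],[0,0,0,0,0,0,0],[0,0,0,0,0,0,0]]]'

```text
time: 15.9
tool_pos: [0.5374, 0.2452, 0.0536]
tcp_rot: [3.127, -0.296, -0.003]
wrist_force: [-0.4, 0.4, -1.9]
width: 0.096
grip_force: 60.6
```

>>> play_rows --moves '[[[0,0,0,0,0,0.01,0],[0,0,0,0,0,0,0],[0,0,0,0,0,0,0]]]'

```text
time: 16.15
tool_pos: [0.5373, 0.2452, 0.0526]
tcp_rot: [3.127, -0.296, -0.003]
wrist_force: [0.4, -0.7, -1.9]
width: 0.093
grip_force: 60.6
```

>>> play_rows --moves '[[[0,0,0,0,0,0.01,0],[0,0,0,0,0,0,0],[0,0,0,0,0,0,0]]]'

```text
time: 16.4
tool_pos: [0.5373, 0.2452, 0.0515]
tcp_rot: [3.127, -0.296, -0.003]
wrist_force: [0.3, -0.1, -2.7]
width: 0.095
grip_force: 60.6
```

```bash
python3 - <<'E'
from h import *
c=cam("wrist");np.savez("c11.npz",**c); s=bot.read_state();print(s["tool_pos"],s["wrist_force"])
E
python3 fit.py c11.npz | head -1
```

```text
[0.53733169 0.24513395 0.05155154] [-0.50472576 -0.04316835 -1.8615705 ]
phone top: Y at X=0 -0.5815138280202302 yaw err deg -0.0035571938482928554 z 79.42380390930114 pitch deg 0.027106522579466254 X range [-24.9289637   69.54204762] Y pct [-4.43149844  3.25865891]
```

>>> play_rows --moves '[[[0,0,0,0,0,0.01,0],[0,0,0,0,0,0,0],[0,0,0,0,0,0,0]]]'

```text
time: 16.7
tool_pos: [0.5373, 0.2452, 0.0505]
tcp_rot: [3.127, -0.296, -0.003]
wrist_force: [-0.1, 0.3, -1.3]
width: 0.092
grip_force: 60.6
```

>>> play_rows --moves '[[[0,0,0,0,0,0.01,0],[0,0,0,0,0,0,0],[0,0,0,0,0,0,0]]]'

```text
time: 16.95
tool_pos: [0.5375, 0.2452, 0.0501]
tcp_rot: [3.127, -0.296, -0.002]
wrist_force: [-1.6, 0.1, 2.5]
width: 0.098
grip_force: 61.2
```

Contact with the floor. I'll hold briefly, then release.

>>> play_rows --moves '[[[0,0,0,0,0,0,0],[0,0,0,0,0,0,12],[0,0,0,0,0,0,20],[0,0,0,0,0,0,25],[0,0,0,0,0,0,25]]]' --newtons 40

```text
time: 17.37
tool_pos: [0.5374, 0.2452, 0.0495]
tcp_rot: [3.127, -0.296, -0.002]
wrist_force: [-0.3, -1.1, -0.4]
width: 0.295
grip_force: 0.0
```

>>> play_rows --moves '[[[0,0,0,0,0,-0.1,25],[0,0,0,0,0,-0.25,25],[0,0,0,0,0,-0.4,25],[0,0,0,0,0,-0.4,25],[0,0,0,0,0,-0.2,25]]]'

```text
time: 17.78
tool_pos: [0.54, 0.2463, 0.1909]
tcp_rot: [-3.125, 0.296, -0.008]
wrist_force: [1.2, -0.1, 0.6]
width: 0.294
grip_force: 0.0
```

>>> play_rows --moves '[[[0,0,0,0,0,0,25],[0,0,0,0,0,0,25],[0,0,0,0,0,0,25]]]'

```text
time: 18.03
tool_pos: [0.537, 0.245, 0.1842]
tcp_rot: [3.127, -0.296, -0.004]
wrist_force: [-0.7, 0.9, -0.2]
width: 0.294
grip_force: 0.0
```

```bash
python3 - <<'E'
from h import *
c=cam("wrist");np.savez("c12.npz",**c); 
b=cam("scene"); save("s12",cv2.resize(b["image"][150:350,200:420],None,fx=3,fy=3,interpolation=cv2.INTER_CUBIC))
s=bot.read_state();print(s["tool_pos"],s["wrist_force"])
E
python3 fit.py c12.npz; python3 lid.py
```

```text
[0.53621501 0.24467855 0.18258919] [-0.68494417  0.71851752  0.1428315 ]
phone top: Y at X=0 -0.5542373811222296 yaw err deg -0.005903355821141776 z 78.10428217802736 pitch deg -0.048674483847225176 X range [-68.90356535  69.34946392] Y pct [-4.32986396  3.1713446 ]
plate X [-77.25385079  79.52489019] Y [-28.32641661 119.08700752] (ideal X +-80, Y -29..121)
-12 308 -9.4 | -8 123 -7.4 | 4 209 7.0 | 8 190 9.0 | 32 184 35.3 | 36 391 38.1 | 40 77 40.1 | 52 205 54.8 | walltop 1 373 [6.4 7.9 9.7]
walltop -1 409 [-10.8  -8.9  -7.1]
wrist slope x,y [-0.0005 -0.0004  0.0133] ((559.2916870117188, 54.93742370605469), (185.2059326171875, 99.43899536132812), 1.4402731657028198) [ 4.66193063e-01  3.61840463e-03 -5.13434269e-05] [0.65169773 0.10654798 0.01645303]
[0.53621501 0.24467855 0.18258919] [-0.68494417  0.71851752  0.1428315 ] 0.29040844909220564
```

View pics/s12.png

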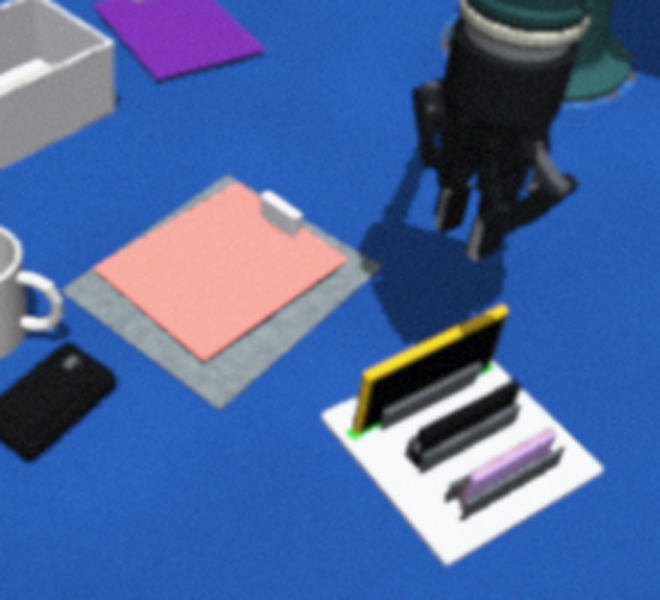

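The crop shows the lid flat on the mat with its tab up at (280,212). The phone stands upright in the green slot from (360,410) to (505,320), and the arm is clear.

```bash
python3 -c "
from workcell import bot; print(bot.finish_job())"
```

```text
the job is handed in; nothing more can be done
None
```

I've handed the job in: the lid lies flat and tab up near the middle of the mat, and the phone stands upright, centred in the green slot. The run took about 18 s of the 61 s allowed, and no verdict came back on hand-in.

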